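# Lock the drill guide and hold the spring jaw open at its mark

## Robot

A 7-joint arm with a two-finger parallel gripper is mounted at the origin on the work surface. World frame = base frame: x ahead of the robot, y to its left, z up, the work surface at z = 0. Lengths are in m, angles in rad, forces in N, time in s.
With the tool pointing down it reaches from about 0.35 to 0.9 m from the base axis. Payload 7.2 kg.
Tool frame: the origin (TCP) lies on the centre line of the jaws, within the pads' length; the fingertips stand manip.tips_ahead ahead of it and the grasp point (between the pads) is the TCP (manip.tips_ahead is the distance from the TCP to the fingertips, in m); x points along the fingers, z is the direction in which the jaws open and shut, and the axes are right-handed (so a half turn about x gives the same grasp; the last joint's range is limited). The gripper opens to 85 mm and grips with 20 to 120 N. Pads are 22 mm wide; open, the fingers measure 114 mm over their backs; the gripper's body (76 mm by 85 mm) begins 54 mm behind the grasp point. The pads swing forward as they close: fully open they stand 13 mm farther back than shut.
Start: joints at [1.171, 0.411, -0.013, 1.596, 0.006, 1.134, -0.082], TCP at [0.204, -0.591, 0.25] pointing down, gripper open.
Joint ranges: [-2.95, 2.95], [-0.29, 1.99], [-1.47, 1.44], [0.14, 2.54], [-1.03, 4.17], [0.13, 1.85], [-2.86, 2.86]. Speed limits (rad/s): [2.39, 2.39, 3.01, 3.01, 3.14, 3.14, 3.14].

## Interface

Orientations are given as a unit quaternion [w, x, y, z].
In Python, from workcell import manip, grab_frame gives the robot as it stands.
- The arm moves only by the tool carry_out, never from a script. Its argument "series" is a list of rows, each an object of numbers: "x", "y", "z": the shift along the tool's x, y, z in m; "twist": the turn about the tool's x in degrees. A call has 1 to 8 rows; each row shifts and turns the commanded pose from where the row before left it, along the tool's axes as they then stand; what a row does not reach is not made up. A row lasts 1/8 s, in which the tool goes at most 62.5 mm and 10.7 degrees, less where a joint would pass 70% of its speed; a pose out of reach is approached as far as the arm can. A call with a gripper value outside its range is refused whole. "claw" is the closure, from -1 (fully open) to 1 (shut), so that 0 is half open, set as the call begins (left out, the last holds). The fingers move at their own pace and stop on an object; "newtons" is the grip in N (left out, the last holds). Time passes only in rows, so rows that do not move let the fingers close. It gives the time, the measured TCP pose, the force and the opening at its end, in the units of the state.
- manip.state(): the state, without advancing time (a new reading comes with each control period).
- grab_frame(name): name is "scene" or "side" or "wrist"; returns a dict with "img" (480x640x3 uint8, red, green, blue), "range_z" (480x640 float32, m along the optical axis (not along the pixel's ray), 0 where there is no reading), "camera_matrix" (3x3 intrinsics, pixels), "rvec" (rotation vector, rad) and "tvec" (3), from world to camera coordinates, as OpenCV has them; the wrist camera has in their place "tool_from_camera" (4x4, takes a point from camera to tool coordinates, whose origin is the TCP and whose axes are the tool frame's). Camera axes: x right, y down, z forward; pixel columns grow to the right and rows downward; lengths in m; the calibration is good to about 2 mm. A picture is of the moment at which its call begins: read the wrist's pose just before it.
- manip.close_job(): hands the job in, once; it reports no verdict.
The state is a dict: "t": time; "joint_positions": joint angles; "qvel": joint speeds; "tau": joint torques, N m; "position": TCP position; "ee_rot": TCP orientation; "contact_force": force on the tool from outside, world axes, zero at the start; "ft_torque": the same for the moment, N m; "grip_width": finger opening in m.
Only numpy, scipy, OpenCV 4.12 (cv2) and the standard library are available. Lean on these libraries where they do the work, as an engineer would, in place of code of your own. Each camera call takes 0.05 s, during which the arm holds its last target. There are 200 camera calls.

## Task

Get the dowel-drilling jig ready for the next rail: first swing the lever of the black lock ring round until it points along the red line on its plate, so that the drill guide is locked, and only then pull the wooden handle of the spring jaw out until the jaw's brass pointer stands level with the white line on the red marker clip. The jaw snaps shut when let go, so finish while still holding it open at that line, with the ring still locked, and leave the other things on the bench where they are.

Things in the scene. Friction and masses are not known exactly. Their poses are not given: they have to be found in the camera images.
- jig: Fixed drilling jig: plywood base 280 x 360 x 18 mm. Origin on the bench under the base, which spans -150..130 mm in its x, -165..195 mm in its y. The jaw is pulled along its -x (roughly to the robot); fence at its +x edge, jaw on its -y half, lock ring on its +y half. Guide post (110 mm high) and blue arm with bush (114 mm) reach from the ring to the fence, clear of lever and handle.
- jaw: Spring jaw. Origin: centre of its wooden handle, an upright block 20 mm thick (jig's x), 60 wide, 42 to 104 mm above the bench; pinch it from above across the 20 mm. Slides along the jig's -x only, 0 to 75 mm; shut, the handle is at (-45, -70, 75) mm in the jig. The spring pulls it shut with 5 N, rising to 11 N at 55 mm; let go, it snaps shut. A flat carriage lies under it, top at 42 mm.
- jaw_pointer (a point): Tip of the brass pointer (4 mm wide) at the jaw's -y side, 52 mm above the bench; it moves with the jaw.
- open_mark (a point): White line on the red marker clip (14 x 32 mm, on the dark scale rail beside the jaw), at the edge by the pointer's path; axes as the jig's. The pointer is level with it when both have the same position along the jig's x. The clip is fixed but stands elsewhere each time, at 30 to 52 mm of pull.
- lock_ring (a joint): Angle of the lock ring, rad: 0 to 1.5, growing counter-clockwise seen from above; 1.2 = locked, lever pointing along the red line (the jig's -x). It starts unlocked at 0 to 0.45, turns stiffly (about 2 N at the lever), and stays where it is left; it can be turned past the line.
- ring_axis (a point): Point on the lock ring's vertical axis, 82 mm above the bench. The black ring is 54 mm across, 60 to 86 mm above the bench.
- ring_lever (a point): Grip point of the ring's lever, 65 mm out from the axis, 82 mm above the bench. The lever is an upright black blade 12 mm thick, 62 to 102 mm above the bench, reaching 25 to 87 mm out from the axis, with a white stripe on top; the aluminium plate below it has its top at 56 mm.
- locked_mark (a point): The red line on the aluminium index plate (26 x 5 mm), 101 mm from the ring's axis, towards the jig's -x: where the lever points when locked.
- pencil: Flat green carpenter's pencil 130 x 14 x 8 mm lying on the jig base between jaw and ring; leave alone. Origin under its middle.
- rail: Light wooden rail 45 x 260 x 28 mm lying on the bench behind the fence, next to be drilled; leave alone. Origin under its middle.
- mallet: Hammer lying at the left of the bench; leave alone.
- driver: Screwdriver lying at the right of the bench; leave alone.
- glue: White glue bottle 60 mm across, 160 mm tall, standing at one side of the bench; leave alone. Origin under its middle.
- tin: Steel cup 72 mm across, 80 mm tall, standing at one side of the bench; leave alone. Origin under its middle.

How it is judged:
By the outcome, as a careful person would: the job done as asked, in the order asked, and still so for the second after the job is handed in, while the arm keeps its last pose, push and grip.
It also fails if it takes over 42 s, if anything falls off the work surface, if the arm or the gripper's body presses on something with over 40 N, if the wrist force passes 120 N, or if a joint passes its speed limit or range.

## Working session

There is one attempt and no reset: what is moved stays moved. The work goes in short steps, Python scripts to look and compute and a tool call to move; the robot and the scene stay as the last step left them, time stands still between calls to the robot, and variables do not carry over. Pictures are saved under pics/ and viewed, about 8 in all and at most 12, crops included, and the job is handed in when it is done.

Besides the shell and the picture viewer there is one more tool, called after ">>>" by a JSON object that holds its "method" and its "body". carry_out: Moves the arm, as the interface text tells. Its arguments: {"type":"object","properties":{"series":{"type":"array","items":{"type":"object","properties":{"x":{"type":"number"},"y":{"type":"number"},"z":{"type":"number"},"twist":{"type":"number"}}}},"claw":{"type":"number"},"newtons":{"type":"number"}},"required":["series"]}

```bash
mkdir -p pics; ls; cat > h.py <<'E'
import numpy as np, cv2, pickle
from workcell import manip, grab_frame
from scipy.spatial.transform import Rotation as R
def grab(n):
    s=manip.state(); f=grab_frame(n); f['state']=s
    pickle.dump(f,open(f'{n}.pkl','wb')); return f
def load(n): return pickle.load(open(f'{n}.pkl','rb'))
def T_wc(f):
    "camera->world"
    T=np.eye(4)
    if 'tool_from_camera' in f:
        s=f['state']; q=np.array(s['ee_rot']); T[:3,:3]=R.from_quat(q[[1,2,3,0]]).as_matrix(); T[:3,3]=s['position']
        return T@np.array(f['tool_from_camera'])
    Rm=cv2.Rodrigues(np.array(f['rvec'],float))[0]; T[:3,:3]=Rm.T; T[:3,3]=-Rm.T@np.array(f['tvec'],float).ravel(); return T
def cloud(f):
    K=f['camera_matrix']; z=f['range_z']; v,u=np.mgrid[:480,:640]
    P=np.stack([(u-K[0][2])/K[0][0]*z,(v-K[1][2])/K[1][1]*z,z],-1)
    T=T_wc(f); W=P@T[:3,:3].T+T[:3,3]; W[z<=0]=np.nan; return W
def atz(f,u,v,h):
    "ray at world height h"
    K=np.array(f['camera_matrix']); T=T_wc(f); d=T[:3,:3]@np.linalg.solve(K,[u,v,1.]); return T[:3,3]+d*(h-T[2,3])/d[2]
def tri(f,a,g,b):
    A=[];B=[]
    for F,p in((f,a),(g,b)):
        T=T_wc(F); d=T[:3,:3]@np.linalg.solve(np.array(F['camera_matrix']),[*p,1.]); d/=np.linalg.norm(d)
        M=np.eye(3)-np.outer(d,d); A.append(M);B.append(M@T[:3,3])
    return np.linalg.solve(sum(A),sum(B))
E
python3 - <<'E'
from h import *
s=manip.state(); print({k:np.round(v,3) for k,v in s.items()}, manip.tips_ahead)
for n in('scene','side'):
    f=grab(n); print(n,T_wc(f).round(3).tolist(),np.round(f['camera_matrix'],1).tolist()); cv2.imwrite(f'pics/{n}0.png',f['img'][...,::-1])
E
```

```text
pics
{'t': np.float64(0.0), 'joint_positions': array([ 1.171,  0.412, -0.013,  1.597,  0.006,  1.134, -0.082]), 'qvel': array([ 0.001,  0.   , -0.004,  0.001, -0.   ,  0.002,  0.002]), 'tau': array([-1.0000e-03, -6.0063e+01,  6.8200e-01, -2.9941e+01,  1.4000e-02,
        1.1000e-02, -0.0000e+00]), 'position': array([ 0.203, -0.59 ,  0.249]), 'ee_rot': array([ 0.575,  0.411,  0.576, -0.41 ]), 'contact_force': array([-0.312, -0.146, -0.223]), 'ft_torque': array([ 0.031, -0.048,  0.03 ]), 'grip_width': np.float64(0.085)} 0.019
scene [[-0.418, 0.748, -0.516, 1.103], [0.908, 0.352, -0.226, 0.241], [0.012, -0.563, -0.826, 0.989], [0.0, 0.0, 0.0, 1.0]] [[518.2, 0.0, 320.3], [0.0, 518.2, 239.5], [0.0, 0.0, 1.0]]
side [[-0.998, -0.039, 0.048, 0.483], [-0.062, 0.673, -0.737, 0.991], [-0.003, -0.739, -0.674, 0.994], [0.0, 0.0, 0.0, 1.0]] [[559.9, 0.0, 324.1], [0.0, 559.9, 232.5], [0.0, 0.0, 1.0]]
```

View pics/scene0.png

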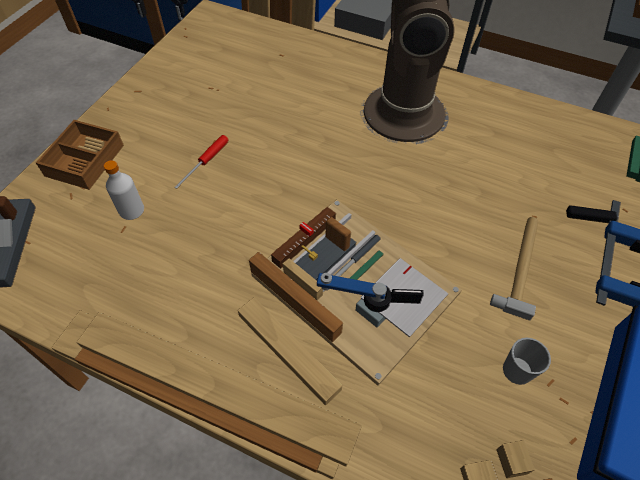

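View pics/side0.png

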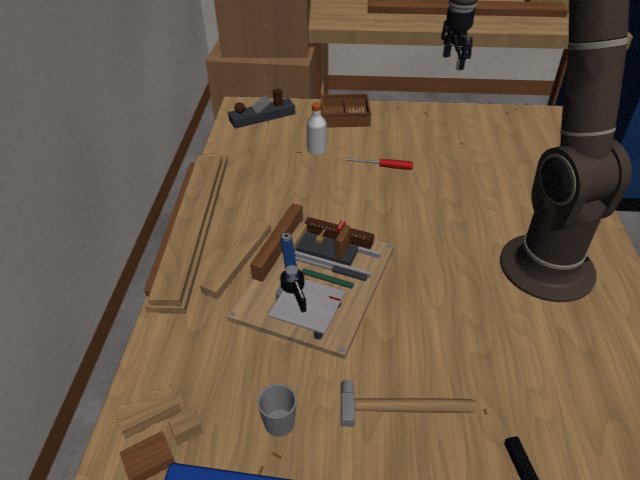

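Scene: jig with base corners at about (337,202), (460,290) and (379,381), lever tip (422,296), handle (338,233), clip (307,228). Side: corners at about (394,238), (345,352), (233,318). Next I'll enlarge the jig in both views.

```bash
python3 - <<'E'
from h import *
f=load('scene');g=load('side')
a=cv2.resize(f['img'][190:390,240:470],None,fx=3.4,fy=3,interpolation=cv2.INTER_CUBIC)
a=cv2.resize(f['img'][195:345,265:465],None,fx=4,fy=4,interpolation=cv2.INTER_CUBIC)
b=cv2.resize(g['img'][210:360,225:425],None,fx=4,fy=4,interpolation=cv2.INTER_CUBIC)
for i,n in((a,'scene1'),(b,'side1')):
    cv2.imwrite(f'pics/{n}.png',np.clip(i[...,::-1]*1.3,0,255).astype('uint8'))
for F,ps in((f,[(337,202),(460,290),(379,381)]),(g,[(394,238),(345,352),(233,318)])):
    P=np.array([atz(F,*p,.018) for p in ps]); print(P.round(3).tolist(), np.linalg.norm(np.diff(P,axis=0),axis=1))
E
```

```text
[[0.382, -0.034, 0.018], [0.489, 0.299, 0.018], [0.747, 0.214, 0.018]] [0.35031538 0.27225917]
[[0.373, -0.066, 0.018], [0.486, 0.292, 0.018], [0.737, 0.216, 0.018]] [0.37519625 0.26207706]
```

View pics/scene1.png

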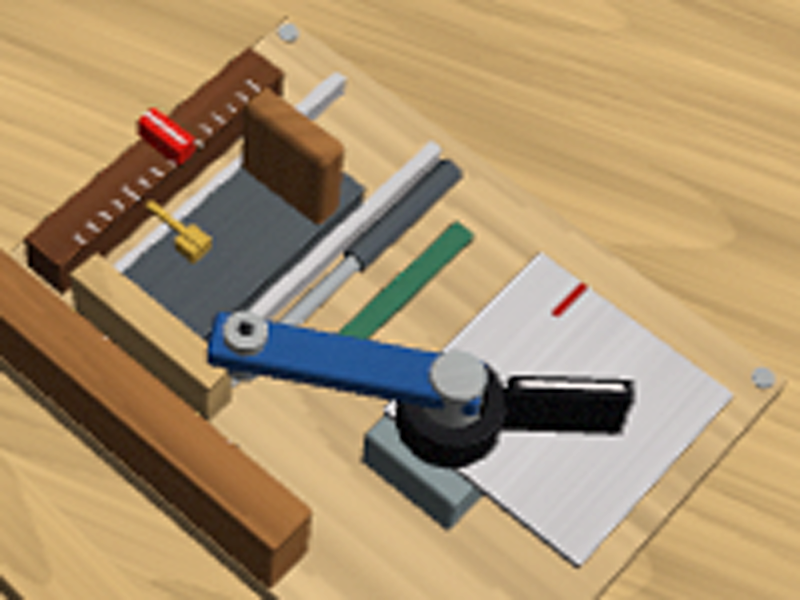

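View pics/side1.png

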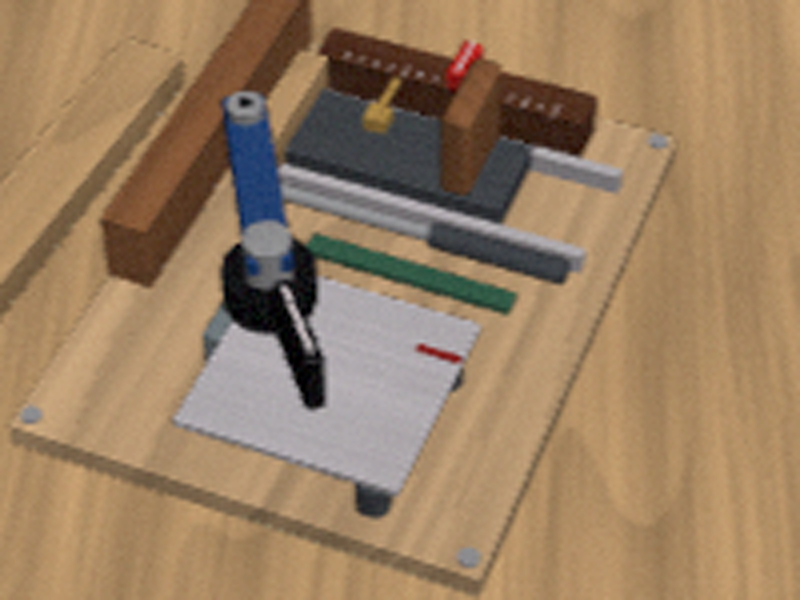

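Scene crop (×4, offset 265,195): pointer tip (148,204), clip line (143,118)–(190,150), red line (555,312)–(584,287), post top (460,372), lever stripe ending at about (632,384). Side crop (offset 225,210): pointer tip (397,83), red line (417,347)–(461,358), post top (267,240), lever tip (322,364). Now I'll triangulate.

```bash
python3 - <<'E'
from h import *
f=load('scene');g=load('side')
c=lambda p,o:((p[0]+.5)/4-.5+o[0],(p[1]+.5)/4-.5+o[1])
pts=dict(tip=((148,204),(397,83)),clip_far=((143,117),(475,47)),clip_near=((190,150),(456,80)),redA=((555,312),(417,347)),redB=((584,287),(461,358)),
post=((460,370),(267,238)),bush=((245,331),(246,104)),levtip=((632,384),(320,362)),levroot=((512,382),(285,288)),screwMM=((288,33),(657,141)),screwMP=((763,378),(468,557)),
cornMM=((288,17),(675,140)),cornMP=((785,385),(482,578)),hA=((262,94),(492,63)),hB=((338,150),(460,128)))
P={}
for k,(a,b) in pts.items():
    a=c(a,(265,195));b=c(b,(225,210)); p=P[k]=tri(f,a,g,b)
    def rep(F,q):
        T=np.linalg.inv(T_wc(F)); x=T[:3,:3]@p+T[:3,3]; x=np.array(F['camera_matrix'])@x; return np.abs(x[:2]/x[2]-q).max()
    print(k,p.round(4),'err px',round(rep(f,a),1),round(rep(g,b),1))
def ang(a,b): d=P[b]-P[a]; return np.degrees(np.arctan2(d[1],d[0]))
print('yaw est', ang('screwMM','screwMP')-90,ang('cornMM','cornMP')-90,ang('redB','redA'),ang('hB','hA')+90, ang('clip_near','clip_far')+90)
m=(P['redA']+P['redB'])/2; d=P['post']-m; print('axis-red',np.hypot(*d[:2]),np.degrees(np.arctan2(d[1],d[0])))
d=P['levtip']-P['post'];print('lever',np.hypot(*d[:2]),np.degrees(np.arctan2(d[1],d[0])))
E
```

```text
tip [ 0.5509 -0.0451  0.0533] err px 0.0 0.0
clip_far [ 0.504  -0.0711  0.0618] err px 0.5 0.3
clip_near [ 0.5145 -0.0374  0.0638] err px 0.4 0.3
redA [0.526  0.1782 0.0609] err px 0.0 0.0
redB [0.5028 0.1858 0.0601] err px 0.8 0.6
post [0.6093 0.1512 0.114 ] err px 0.0 0.0
bush [0.6332 0.048  0.1157] err px 0.6 0.4
levtip [0.5742 0.2284 0.1028] err px 0.2 0.1
levroot [0.5975 0.1753 0.101 ] err px 0.1 0.1
screwMM [ 0.3874 -0.033   0.0231] err px 0.3 0.2
screwMP [0.4935 0.2892 0.0233] err px 0.3 0.2
cornMM [ 0.3753 -0.038   0.0207] err px 0.0 0.0
cornMP [0.4872 0.3002 0.0182] err px 1.3 1.0
hA [ 0.4925 -0.0056  0.1069] err px 0.6 0.4
hB [0.5081 0.0455 0.1029] err px 0.3 0.2
yaw est -18.21687676846716 -18.310563426689285 -18.08056585383938 -16.97560034417961 -17.289089046568634
axis-red 0.0997626148282166 -17.977128931349217
lever 0.08479903800684364 114.42932048160527
```

Triangulated heights match the text (tip 53 mm, post 114, lever top 102). Jig yaw is about -18.1°, ring angle about 0.37 and the pull needed about 37 mm. I'll move above the lever.

>>> {"method": "carry_out", "body": {"series": [{"y": 0.0386,"z": -0.0396},{"y": 0.0386,"z": -0.0396},{"y": 0.0386,"z": -0.0396},{"y": 0.0386,"z": -0.0396},{"y": 0.0386,"z": -0.0396},{"y": 0.0386,"z": -0.0396},{"y": 0.0386,"z": -0.0396},{"y": 0.0386,"z": -0.0396}], "claw": -1, "newtons": 40}}

```text
schema error: expected keys x, y, z, twist
```

>>> {"method": "carry_out", "body": {"series": [{"y": 0.0386,"z": -0.0396},{"y": 0.0386,"z": -0.0396},{"y": 0.0386,"z": -0.0396},{"y": 0.0386,"z": -0.0396},{"y": 0.0386,"z": -0.0396},{"y": 0.0386,"z": -0.0396},{"y": 0.0386,"z": -0.0396},{"y": 0.0386,"z": -0.0396}]}}

```text
schema error: expected keys x, y, z, twist
```

>>> {"method": "carry_out", "body": {"series": [{"twist": -10.6},{"twist": -10.6},{"twist": -10.6},{"twist": -10.6},{"twist": -10.6},{"twist": -10.6},{"twist": -10.6},{"twist": -10.6}]}}

```text
schema error: expected keys x, y, z, twist
```

>>> {"method": "carry_out", "body": {"series": [{"twist": -10.6},{},{}]}}

```text
schema error: expected keys x, y, z, twist
```

```bash
python3 - <<'E'
from h import *
f=grab('wrist'); s=f['state']; q=np.array(s['ee_rot']); M=R.from_quat(q[[1,2,3,0]]).as_matrix()
print(s['t'],s['position'],s['joint_positions']); print(M.round(4)); print('zdir',np.degrees(np.arctan2(M[1,2],M[0,2])))
print('cam pos', T_wc(f)[:3].round(3).tolist())
cv2.imwrite('pics/w0.png',f['img'][...,::-1])
E
```

```text
0.1 [ 0.20342423 -0.59053382  0.24954307] [ 1.17080103  0.41182394 -0.01274564  1.59693934  0.00565322  1.13430936
 -0.0821728 ]
[[-6.000e-04  9.454e-01  3.258e-01]
 [ 1.300e-03  3.258e-01 -9.454e-01]
 [-1.000e+00 -1.000e-04 -1.400e-03]]
zdir -70.98353856033755
cam pos [[0.325, -0.913, -0.245, 0.265], [-0.946, -0.314, -0.084, -0.569], [-0.0, 0.259, -0.966, 0.372]]
```

View pics/w0.png

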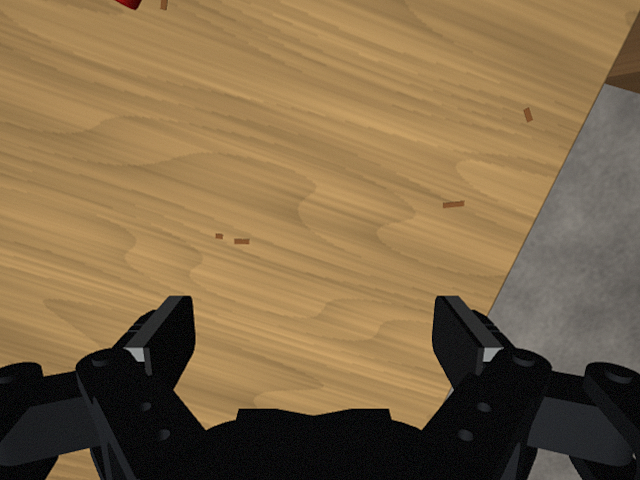

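The rows were refused because every row needs all four keys. The arm hasn't moved, and the wrist picture shows only bench. I'll resend with full rows (5 pictures viewed so far).

>>> {"method": "carry_out", "body": {"series": [{"x": 0,"y": 0.0386,"z": -0.0396,"twist": 0},{"x": 0,"y": 0.0386,"z": -0.0396,"twist": 0},{"x": 0,"y": 0.0386,"z": -0.0396,"twist": 0},{"x": 0,"y": 0.0386,"z": -0.0396,"twist": 0},{"x": 0,"y": 0.0386,"z": -0.0396,"twist": 0},{"x": 0,"y": 0.0386,"z": -0.0396,"twist": 0},{"x": 0,"y": 0.0386,"z": -0.0396,"twist": 0},{"x": 0,"y": 0.0386,"z": -0.0396,"twist": 0}], "claw": -1, "newtons": 40}}

```text
t: 1.15
position: [0.3927, -0.1891, 0.2504]
ee_rot: [0.576, 0.411, 0.576, -0.411]
contact_force: [1.9, -0.9, 0.1]
grip_width: 0.0855
```

>>> {"method": "carry_out", "body": {"series": [{"x": 0,"y": 0.0386,"z": -0.0396,"twist": 0},{"x": 0,"y": 0.0386,"z": -0.0396,"twist": 0},{"x": 0,"y": 0.0386,"z": -0.0396,"twist": 0},{"x": 0,"y": 0.0386,"z": -0.0396,"twist": 0},{"x": 0,"y": 0.0386,"z": -0.0396,"twist": 0},{"x": 0,"y": 0.0386,"z": -0.0396,"twist": 0},{"x": 0,"y": 0.0386,"z": -0.0396,"twist": 0},{"x": 0,"y": 0.0386,"z": -0.0396,"twist": 0}]}}

```text
t: 2.15
position: [0.5818, 0.2106, 0.25]
ee_rot: [0.576, 0.411, 0.576, -0.411]
contact_force: [0.9, -0.2, -0.2]
grip_width: 0.0854
```

>>> {"method": "carry_out", "body": {"series": [{"x": 0,"y": 0,"z": 0,"twist": -10.6},{"x": 0,"y": 0,"z": 0,"twist": -10.6},{"x": 0,"y": 0,"z": 0,"twist": -10.6},{"x": 0,"y": 0,"z": 0,"twist": -10.6},{"x": 0,"y": 0,"z": 0,"twist": -10.6},{"x": 0,"y": 0,"z": 0,"twist": -10.6},{"x": 0,"y": 0,"z": 0,"twist": -10.6},{"x": 0,"y": 0,"z": 0,"twist": -10.6}]}}

```text
t: 3.15
position: [0.581, 0.2091, 0.2499]
ee_rot: [0.702, -0.087, 0.702, 0.087]
contact_force: [0.4, -0.2, 0.1]
grip_width: 0.0853
```

>>> {"method": "carry_out", "body": {"series": [{"x": 0,"y": 0,"z": 0,"twist": -10.6},{"x": 0,"y": 0,"z": 0,"twist": 0},{"x": 0,"y": 0,"z": 0,"twist": 0}]}}

```text
t: 3.52
position: [0.5811, 0.2091, 0.2501]
ee_rot: [0.691, -0.148, 0.692, 0.148]
contact_force: [-0.4, -0.3, 0.4]
grip_width: 0.0854
```

```bash
python3 - <<'E'
from h import *
f=grab('wrist'); s=f['state']; q=np.array(s['ee_rot']); M=R.from_quat(q[[1,2,3,0]]).as_matrix()
print(s['t'],s['position'],s['joint_positions']); print('zdir',np.degrees(np.arctan2(M[1,2],M[0,2])))
print('cam pos', T_wc(f)[:3].round(3).tolist())
cv2.imwrite('pics/w1.png',f['img'][...,::-1])
E
```

```text
3.525 [0.58107088 0.20914025 0.25005949] [ 0.17860328  0.54856462 -0.88562267  1.57307443  0.44210873  1.2327852
 -0.36238462]
zdir 24.16908330127202
cam pos [[0.913, 0.395, 0.107, 0.554], [0.409, -0.881, -0.238, 0.27], [0.0, 0.261, -0.965, 0.373]]
```

View pics/w1.png

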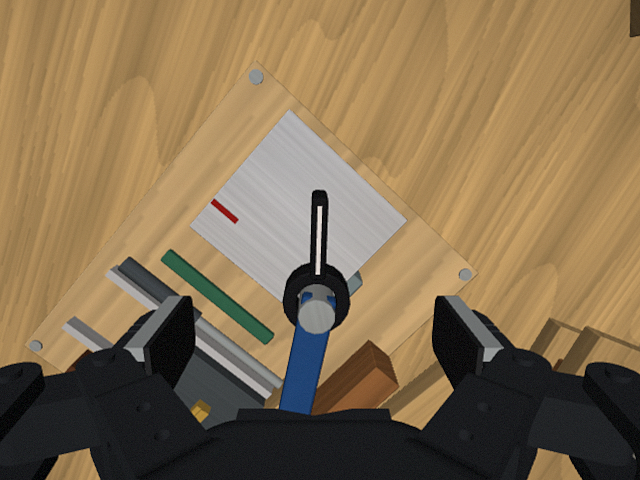

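Wrist view: lever stripe (320,206)–(318,275), post top (317,316), red line (212,202)–(237,221), post well clear of the fingers. I'll cross-check these numbers.

```bash
python3 - <<'E'
from h import *
f=load('wrist')
im=f['img'].astype(int)
W=cloud(f)
A,B=atz(f,320,207,.102),atz(f,318.5,274,.102); p=atz(f,317,316,.110); r1,r2=atz(f,212,202,.0565),atz(f,237,221,.0565)
print(A,B,p,r1,r2); print('depth z',W[230,319],W[316,317],W[211,225])
a=lambda d:np.degrees(np.arctan2(d[1],d[0]))
m=(r1+r2)/2
print('stripe dir',a(A-B),'stripe from post',a(A-p),'post->red',a(m-p),np.linalg.norm((m-p)[:2]),'red',a(r1-r2), 'screws',a(atz(f,256,76,.018)-atz(f,36,345,.018)), a(atz(f,464,274,.018)-atz(f,256,76,.018)))
E
```

```text
[0.57961303 0.22375667 0.102     ] [0.59898004 0.17839684 0.102     ] [0.60998314 0.15117061 0.11      ] [0.50282296 0.18419651 0.0565    ] [0.52690829 0.17778203 0.0565    ]
depth z [0.58583875 0.20834369 0.10126358] [0.61036637 0.150361   0.10820484] [0.51507545 0.18170557 0.05701507]
stripe dir 113.12073292244759 stripe from post 112.70450400661234 post->red 162.59416274998085 0.09968196837026849 red 165.08695990637875 screws 71.73387720292291 -18.48792422163739
```

Wrist and fixed cameras agree: axis (0.610, 0.151), lever direction about 113.2°, target 161.9°. Turn needed: about 48.7°. Now descending and gripping the lever.

>>> {"method": "carry_out", "body": {"series": [{"x": 0,"y": 0,"z": 0.0035,"twist": 1},{"x": 0.05,"y": 0,"z": 0,"twist": 0},{"x": 0.05,"y": 0,"z": 0,"twist": 0},{"x": 0.04,"y": 0,"z": 0,"twist": 0},{"x": 0.022,"y": 0,"z": 0,"twist": 0},{"x": 0,"y": 0,"z": 0,"twist": 0},{"x": 0,"y": 0,"z": 0,"twist": 0}]}}

```text
t: 4.45
position: [0.5852, 0.2115, 0.0899]
ee_rot: [0.693, -0.143, 0.692, 0.144]
contact_force: [-0.5, -0.6, -1.0]
grip_width: 0.0855
```

>>> {"method": "carry_out", "body": {"series": [{"x": 0,"y": 0,"z": 0,"twist": 0},{"x": 0,"y": 0,"z": 0,"twist": 0},{"x": 0,"y": 0,"z": 0,"twist": 0},{"x": 0,"y": 0,"z": 0,"twist": 0},{"x": 0,"y": 0,"z": 0,"twist": 0},{"x": 0,"y": 0,"z": 0,"twist": 0}], "claw": 1, "newtons": 25}}

```text
t: 5.2
position: [0.5843, 0.2107, 0.0885]
ee_rot: [0.692, -0.143, 0.692, 0.143]
contact_force: [-0.9, -0.6, 3.5]
grip_width: 0.0116
```

```bash
python3 - <<'E'
from h import *
s=manip.state(); q=np.array(s['ee_rot']); M=R.from_quat(q[[1,2,3,0]]).as_matrix()
print(s['t'],s['position'],s['contact_force'],s['grip_width'],'zdir',np.degrees(np.arctan2(M[1,2],M[0,2])))
C=np.array([.6100,.1510]); d=s['position'][:2]-C; r=np.hypot(*d); a=np.arctan2(d[1],d[0]); print('r,ang',r,np.degrees(a))
E
```

```text
5.2 [0.58425943 0.21069256 0.08845791] [-0.86338236 -0.6485831   3.50099283] 0.011622327469869367 zdir 23.396572151140212
r,ang 0.06500599119359163 113.32662716759184
```

Gripped (opening 11.6 mm at radius 65 mm). Swinging the lever along the arc.

>>> {"method": "carry_out", "body": {"series": [{"x": 0,"y": -0.00037,"z": -0.0069,"twist": -6.1},{"x": 0,"y": -0.00037,"z": -0.0069,"twist": -6.1},{"x": 0,"y": -0.00037,"z": -0.0069,"twist": -6.1},{"x": 0,"y": -0.00037,"z": -0.0069,"twist": -6.1},{"x": 0,"y": -0.00037,"z": -0.0069,"twist": -6.1},{"x": 0,"y": -0.00037,"z": -0.0069,"twist": -6.1},{"x": 0,"y": -0.00037,"z": -0.0069,"twist": -6.1},{"x": 0,"y": -0.00037,"z": -0.0069,"twist": -6.1}]}}

```text
t: 6.2
position: [0.547, 0.1703, 0.0884]
ee_rot: [0.57, -0.418, 0.572, 0.418]
contact_force: [-5.9, -3.5, 7.8]
grip_width: 0.0121
```

>>> {"method": "carry_out", "body": {"series": [{"x": 0,"y": 0,"z": 0,"twist": 0},{"x": 0,"y": 0,"z": 0,"twist": 0}]}}

```text
t: 6.45
position: [0.547, 0.1701, 0.0884]
ee_rot: [0.57, -0.417, 0.572, 0.416]
contact_force: [-7.1, -3.4, 9.8]
grip_width: 0.0116
```

```bash
python3 - <<'E'
from h import *
s=manip.state(); q=np.array(s['ee_rot']); M=R.from_quat(q[[1,2,3,0]]).as_matrix()
print(s['t'],s['position'],s['contact_force'],s['ft_torque'],s['grip_width'],'zdir',np.degrees(np.arctan2(M[1,2],M[0,2])))
C=np.array([.6100,.1510]); d=s['position'][:2]-C; r=np.hypot(*d); a=np.arctan2(d[1],d[0]); print('r,ang',r,np.degrees(a))
E
```

```text
6.45 [0.54699294 0.17012332 0.08840795] [-7.11380998 -3.38082601  9.82441227] [-0.70587211  1.23306056 -0.27426721] 0.011642246852536507 zdir 72.18419649288707
r,ang 0.06584520866079513 163.11639212653645
```

Tool says lever at about 162.2°. Release, rise and check.

>>> {"method": "carry_out", "body": {"series": [{"x": 0,"y": 0,"z": 0,"twist": 0},{"x": 0,"y": 0,"z": 0,"twist": 0},{"x": 0,"y": 0,"z": 0,"twist": 0},{"x": 0,"y": 0,"z": 0,"twist": 0},{"x": -0.04,"y": 0,"z": 0,"twist": 0},{"x": -0.06,"y": 0,"z": 0,"twist": 0},{"x": -0.04,"y": 0,"z": 0,"twist": 0},{"x": 0,"y": 0,"z": 0,"twist": 0}], "claw": -1}}

```text
t: 7.45
position: [0.5495, 0.1721, 0.2316]
ee_rot: [0.573, -0.417, 0.569, 0.416]
contact_force: [-0.4, 0.6, -0.9]
grip_width: 0.0853
```

>>> {"method": "carry_out", "body": {"series": [{"x": 0,"y": 0,"z": 0,"twist": 0},{"x": 0,"y": 0,"z": 0,"twist": 0}]}}

```text
t: 7.7
position: [0.5478, 0.1705, 0.2269]
ee_rot: [0.571, -0.416, 0.572, 0.417]
contact_force: [0.6, -0.4, -0.2]
grip_width: 0.0857
```

```bash
python3 - <<'E'
from h import *
f=grab('wrist'); s=f['state']; print(s['t'],s['position'])
cv2.imwrite('pics/w2.png',f['img'][...,::-1])
E
```

```text
7.7 [0.54776503 0.17051851 0.22694056]
```

View pics/w2.png

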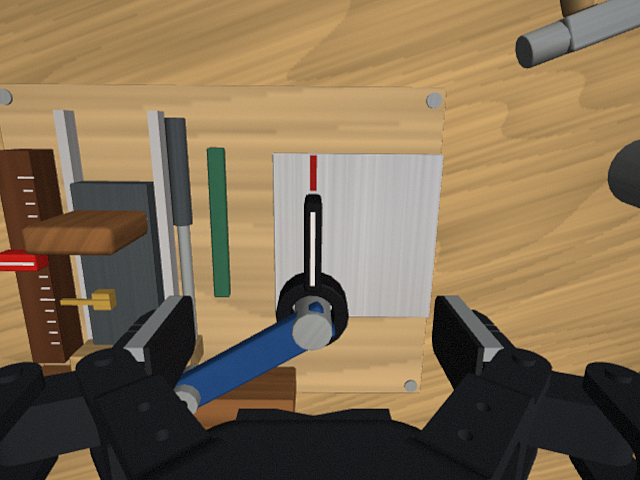

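Lever stripe (313,212)–(312,286) runs in line with the red line (313,156)–(313,189). Pencil is untouched, pointer tip at (61,301). Checking by fit, and planning the handle move.

```bash
python3 - <<'E'
from h import *
f=load('wrist'); im=f['img'].astype(int); a=lambda d:np.degrees(np.arctan2(d[1],d[0]))
def line(mask,h,oy,ox):
    v,u=np.nonzero(mask); P=np.array([atz(f,x+ox,y+oy,h)[:2] for x,y in zip(u,v)]); c=P.mean(0); w=np.linalg.svd(P-c,full_matrices=False)[2][0]
    if w[0]>0:w=-w
    return c,w,a(w),len(P),np.ptp((P-c)@w)
s=im[205:292,303:323]; st=line(s.min(-1)>170,.102,205,303)
r=im[145:200,300:330]; rd=line((r[...,0]>120)&(r[...,1]<70),.0565,145,300)
print('stripe',st,'\nred',rd); print('stripe->red c',a(rd[0]-st[0]))
p=atz(f,312,330,.110);print('post',p,'post->red',a(rd[0]-p[:2]),np.linalg.norm(rd[0]-p[:2]))
print('base edge yaw', a(atz(f,445,91,.018)-atz(f,0,84,.018))-90, a(atz(f,433,100,.018)-atz(f,4,97,.018))-90)
# handle from depth: top face pts
for n in('wrist','scene','side'):
    F=load(n); W=cloud(F); m=(abs(W[...,2]-.104)<.003)&(np.hypot(W[...,0]-.5,W[...,1]-.02)<.05)
    P=W[m][:,:2]; q=np.float32(P)
    if len(P)>10: print(n,len(P),np.median(W[m][:,2]),cv2.minAreaRect(q*1000))
m=None
E
```

```text
stripe (array([0.5554536 , 0.16707537]), array([-0.965772  ,  0.25939245]), np.float64(164.9659848741856), 390, np.float64(0.05440995467610149)) 
red (array([0.51413217, 0.18085937]), array([-0.95211134,  0.30575153]), np.float64(162.19661655328426), 206, np.float64(0.02475218809229536))
stripe->red c 161.5523312528721
post [0.60789699 0.15050467 0.11      ] post->red 162.06155708225813 0.09855582340485088
base edge yaw -18.685509017820095 -18.214042346093635
wrist 2216 0.10280486571275955 ((502.62066650390625, 17.13519287109375), (58.38786315917969, 18.438087463378906), 71.76801300048828)
scene 187 0.10395849194808515 ((504.3298034667969, 19.18337631225586), (58.65824890136719, 19.981605529785156), 72.25775146484375)
side 112 0.10468131021207511 ((501.98333740234375, 17.210678100585938), (61.6522331237793, 19.51319122314453), 72.72859191894531)
```

Stripe fit looks contaminated (165° against about 161–162° elsewhere); refining it row by row.

```bash
python3 - <<'E'
from h import *
f=load('wrist'); im=f['img'].astype(float); a=lambda d:np.degrees(np.arctan2(d[1],d[0])); g=im.min(-1)
def fit(rows,cen,h):
    P=np.array([atz(f,c,v,h)[:2] for v,c in zip(rows,cen)]); k=cv2.fitLine(np.float32(P),cv2.DIST_HUBER,0,.001,.001).ravel(); w=k[:2]*(-np.sign(k[0])); return a(w),k[2:]
rows=np.arange(216,282); x=np.arange(307,319)
wt=np.clip(g[216:282,307:319]-90,0,None); cs=(wt*x).sum(1)/wt.sum(1); print(cs[::8].round(2)); s=fit(rows,cs,.102)
rr=np.arange(204,268); L=[];Rr=[]
for v in rr:
    row=im[v].mean(-1); d=row<60; c=313
    e=np.nonzero(d[295:332])[0]+295; L.append(e.min()); Rr.append(e.max())
print(L[::8],Rr[::8])
r2=np.arange(160,187); wr=np.clip(im[160:187,303:324,0]-im[160:187,303:324,1]-40,0,None); cr=(wr*np.arange(303,324)).sum(1)/wr.sum(1); r=fit(r2,cr,.0565); print(cr[::6].round(2))
print('stripe',s,'red',r,'mid black',fit(rr,(np.array(L)+Rr)/2,.102))
print('offset red from stripe line mm', 1e3*np.cross([np.cos(np.radians(s[0])),np.sin(np.radians(s[0]))],r[1]-s[1]))
E
```

```text
[312.33 312.3  312.32 312.24 312.25 312.25 312.17 312.15 312.17]
[np.int64(304), np.int64(304), np.int64(304), np.int64(304), np.int64(304), np.int64(304), np.int64(304), np.int64(304)] [np.int64(321), np.int64(321), np.int64(321), np.int64(320), np.int64(320), np.int64(320), np.int64(320), np.int64(320)]
[312.81 312.84 312.7  312.74 312.7 ]
stripe (np.float32(161.98007), array([0.5532945 , 0.16824353], dtype=float32)) red (np.float32(161.76056), array([0.5136404 , 0.18121804], dtype=float32)) mid black (np.float32(161.53876), array([0.5438669 , 0.17127866], dtype=float32))
offset red from stripe line mm -0.07119961<stdin>:14: DeprecationWarning: Arrays of 2-dimensional vectors are deprecated. Use arrays of 3-dimensional vectors instead. (deprecated in NumPy 2.0)
```

The lever is on the red line to about 0.2° and 0.1 mm: locked. Next I'll move over the jaw and look at pointer and clip before turning the wrist.

>>> {"method": "carry_out", "body": {"series": [{"x": 0,"y": -0.001,"z": -0.0399,"twist": 0},{"x": 0,"y": -0.001,"z": -0.0399,"twist": 0},{"x": 0,"y": -0.001,"z": -0.0399,"twist": 0},{"x": 0,"y": -0.001,"z": -0.0399,"twist": 0},{"x": 0,"y": 0,"z": 0,"twist": 0},{"x": 0,"y": 0,"z": 0,"twist": 0},{"x": 0,"y": 0,"z": 0,"twist": 0}]}}

```text
t: 8.62
position: [0.5034, 0.0191, 0.2282]
ee_rot: [0.571, -0.417, 0.571, 0.417]
contact_force: [-0.5, -0.2, 0.2]
grip_width: 0.0853
```

```bash
cp wrist.pkl wristA.pkl; python3 - <<'E'
from h import *
f=grab('wrist'); s=f['state']; print(s['t'],s['position'],s['joint_positions'])
cv2.imwrite('pics/w3.png',f['img'][...,::-1])
E
```

```text
8.625 [0.50338876 0.01912909 0.22823408] [ 0.78650561  0.49175723 -1.20886008  1.86029657  0.50522839  1.14584573
  0.65960275]
```

View pics/w3.png

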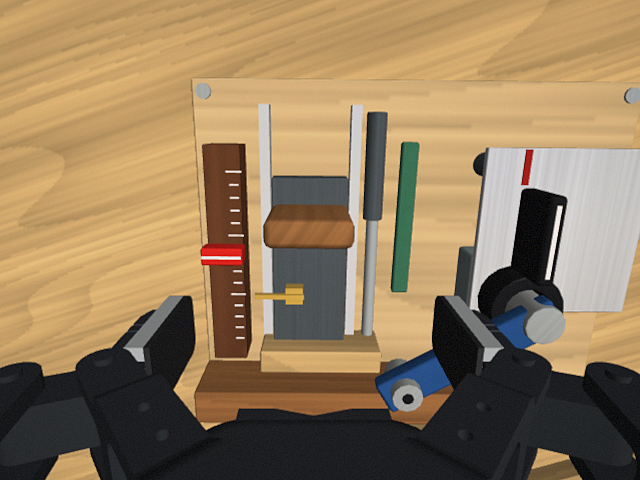

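Clip line runs to (242,258), pointer tip (256,295), handle top from about (265,205) to (354,240). Measuring the pull with this view plus the previous one and the depth image.

```bash
python3 - <<'E'
from h import *
f=load('wrist');A=load('wristA'); im=f['img'].astype(float)
yaw=np.radians(-18.1); jx=np.array([np.cos(yaw),np.sin(yaw)]); jy=np.array([-jx[1],jx[0]])
# line row (white within red), pointer row (yellow)
g=np.clip(im[250:268,:,1]-90,0,None)
for u in(215,225,235,240): print('clip row',u,(g[:,u]*np.arange(250,268)).sum()/g[:,u].sum())
y=np.clip(im[285:306,:,0]-im[285:306,:,2]-80,0,None)*(im[285:306,:,0]>140)
for u in(254,256,258,262,270,280): print('ptr row',u,round((y[:,u]*np.arange(285,306)).sum()/max(y[:,u].sum(),1e-9),2),y[:,u].sum())
W=cloud(f)
print('clip z',W[258,[215,225,235]],'ptr',W[295,[258,262,266]])
def J(p): return round(1e3*p[:2]@jx,1),round(1e3*p[:2]@jy,1),round(1e3*p[2],1)
gA=np.clip(A['img'][255:275,:,1].astype(float)-90,0,None)
for u in(10,20,30,40): print('A clip row',u,(gA[:,u]*np.arange(255,275)).sum()/gA[:,u].sum())
yA=A['img'][290:312].astype(float); yA=np.clip(yA[...,0]-yA[...,2]-80,0,None)*(yA[...,0]>140)
for u in(60,62,66,75,85): print('A ptr',u,round((yA[:,u]*np.arange(290,312)).sum()/max(yA[:,u].sum(),1e-9),2))
c0=atz(f,242,258,.062); t0=atz(f,256,295.5,.0525); print('f',J(c0),J(t0),'pull',J(t0)[0]-J(c0)[0])
m=(abs(W[...,2]-.104)<.003)&(np.hypot(W[...,0]-.5,W[...,1]-.02)<.05); r=cv2.minAreaRect(np.float32(W[m][:,:2]*1000)); print(r,J(np.array([*r[0],0])/1000),J(f['state']['position']))
E
```

```text
clip row 215 257.3013392857143
clip row 225 257.55509355509355
clip row 235 257.67252747252746
clip row 240 257.85277777777776
ptr row 254 294.1 228.0
ptr row 256 295.05 395.0
ptr row 258 295.19 398.0
ptr row 262 296.52 277.0
ptr row 270 296.33 273.0
ptr row 280 296.48 273.0
clip z [[ 0.50796014 -0.05998158  0.06477356]
 [ 0.51032348 -0.0528464   0.06453333]
 [ 0.51236787 -0.04531752  0.06557507]] ptr [[ 0.55023673 -0.04211474  0.05423131]
 [ 0.55112263 -0.03897737  0.05448615]
 [ 0.55268872 -0.03630667  0.05292969]]
A clip row 10 267.35528596187174
A clip row 20 263.27878787878785
A clip row 30 263.5725593667546
A clip row 40 nan
A ptr 60 301.0
A ptr 62 301.95
A ptr 66 301.93
A ptr 75 302.09
A ptr 85 302.13
f (np.float64(502.2), np.float64(120.7), np.float64(62.0)) (np.float64(537.3), np.float64(129.0), np.float64(52.5)) pull 35.099999999999966
((502.3280334472656, 16.573627471923828), (57.959983825683594, 18.180620193481445), 72.29923248291016) (np.float64(472.3), np.float64(171.8), np.float64(0.0)) (np.float64(472.5), np.float64(174.6), np.float64(228.2))<stdin>:13: RuntimeWarning: invalid value encountered in scalar divide
```

>>> {"method": "carry_out", "body": {"series": [{"x": 0,"y": 0,"z": 0,"twist": 10},{"x": 0,"y": 0,"z": 0,"twist": 10},{"x": 0,"y": 0,"z": 0,"twist": 10},{"x": 0,"y": 0,"z": 0,"twist": 10},{"x": 0,"y": 0,"z": 0,"twist": 10},{"x": 0,"y": 0,"z": 0,"twist": 10},{"x": 0,"y": 0,"z": 0,"twist": 10},{"x": 0,"y": 0,"z": 0,"twist": 10}]}}

```text
t: 9.68
position: [0.5033, 0.019, 0.2283]
ee_rot: [0.705, 0.049, 0.705, -0.049]
contact_force: [0.3, 0.6, 0.0]
grip_width: 0.0852
```

>>> {"method": "carry_out", "body": {"series": [{"x": 0,"y": 0,"z": 0,"twist": 10.3},{"x": 0,"y": 0,"z": 0,"twist": 0},{"x": 0,"y": 0,"z": 0,"twist": 0}]}}

```text
t: 10.05
position: [0.5033, 0.0185, 0.2283]
ee_rot: [0.699, 0.109, 0.699, -0.109]
contact_force: [-0.7, 0.5, -0.1]
grip_width: 0.0853
```

```bash
python3 - <<'E'
from h import *
f=load('wrist');A=load('wristA')
yaw=np.radians(-18.1); jx=np.array([np.cos(yaw),np.sin(yaw)]); jy=np.array([-jx[1],jx[0]])
for hc in(.062,.0645):
  for ht in(.052,.0535):
    print(hc,ht,'pull f',1e3*(atz(f,256,296.1,ht)-atz(f,241,257.8,hc))[:2]@jx,'A',1e3*(atz(A,62,301.9,ht)-atz(A,30,263.5,hc))[:2]@jx)
print('tri tip',tri(f,(256,296.1),A,(61,302)))
s=manip.state(); q=np.array(s['ee_rot']); M=R.from_quat(q[[1,2,3,0]]).as_matrix()
print(s['t'],s['position'],s['joint_positions'].round(2),'zdir',np.degrees(np.arctan2(M[1,2],M[0,2])))
P=s['position'][:2]; H=np.array([.503,.0175]); d=H-P; print('shift z,y mm',1e3*d@M[:2,2],1e3*d@M[:2,1])
E
```

```text
0.062 0.052 pull f 35.95539461475301 A 36.313141920782314
0.062 0.0535 pull f 35.294832470792684 A 35.625233219550445
0.0645 0.052 pull f 36.78330053016292 A 37.183960559069085
0.0645 0.0535 pull f 36.122738386202585 A 36.49605185783722
tri tip [ 0.55068913 -0.04395732  0.05445125]
10.05 [0.50332079 0.01850234 0.22828072] [ 0.55  0.34 -0.84  1.87  0.29  1.06 -0.71] zdir -17.7897330034365
shift z,y mm 0.0007932525640682586 -1.0524223071687628
```

Pull is about 36.5 mm (37 from the fixed cameras). Descend and grip the handle.

>>> {"method": "carry_out", "body": {"series": [{"x": 0,"y": -0.001,"z": 0,"twist": 0.3},{"x": 0.05,"y": 0,"z": 0,"twist": 0},{"x": 0.05,"y": 0,"z": 0,"twist": 0},{"x": 0.03,"y": 0,"z": 0,"twist": 0},{"x": 0.014,"y": 0,"z": 0,"twist": 0},{"x": 0,"y": 0,"z": 0,"twist": 0},{"x": 0,"y": 0,"z": 0,"twist": 0}]}}

```text
t: 10.92
position: [0.5039, 0.017, 0.0855]
ee_rot: [0.699, 0.113, 0.697, -0.113]
contact_force: [0.3, 0.4, -0.3]
grip_width: 0.0859
```

>>> {"method": "carry_out", "body": {"series": [{"x": 0,"y": 0,"z": 0,"twist": 0},{"x": 0,"y": 0,"z": 0,"twist": 0},{"x": 0,"y": 0,"z": 0,"twist": 0},{"x": 0,"y": 0,"z": 0,"twist": 0},{"x": 0,"y": 0,"z": 0,"twist": 0},{"x": 0,"y": 0,"z": 0,"twist": 0}], "claw": 1, "newtons": 70}}

```text
t: 11.68
position: [0.5035, 0.0167, 0.0846]
ee_rot: [0.698, 0.113, 0.698, -0.113]
contact_force: [1.1, -2.0, 6.0]
grip_width: 0.0194
```

```bash
python3 - <<'E'
from h import *
s=manip.state(); q=np.array(s['ee_rot']); M=R.from_quat(q[[1,2,3,0]]).as_matrix()
print(s['t'],s['position'],s['contact_force'],s['grip_width'],s['joint_positions'].round(2),'zdir',np.degrees(np.arctan2(M[1,2],M[0,2])))
E
```

```text
11.675 [0.50351211 0.01668978 0.08463701] [ 1.12267948 -2.04878474  6.04912566] 0.019365428271553273 [ 0.43  0.53 -0.71  2.01  0.49  0.78 -0.9 ] zdir -18.390229083057832
```

>>> {"method": "carry_out", "body": {"series": [{"x": 0,"y": 0,"z": -0.006,"twist": 0},{"x": 0,"y": 0,"z": -0.006,"twist": 0},{"x": 0,"y": 0,"z": -0.006,"twist": 0},{"x": 0,"y": 0,"z": -0.006,"twist": 0},{"x": 0,"y": 0,"z": -0.006,"twist": 0},{"x": 0,"y": 0,"z": -0.0065,"twist": 0},{"x": 0,"y": 0,"z": 0,"twist": 0},{"x": 0,"y": 0,"z": 0,"twist": 0}]}}

```text
t: 12.68
position: [0.4702, 0.0276, 0.0847]
ee_rot: [0.699, 0.113, 0.697, -0.113]
contact_force: [7.5, -4.6, 0.1]
grip_width: 0.019
```

```bash
python3 - <<'E'
from h import *
s=manip.state(); yaw=np.radians(-18.1); jx=np.array([np.cos(yaw),np.sin(yaw)])
print(s['t'],s['position'],s['contact_force'],s['grip_width'],'pulled mm',1e3*(np.array([.50351,.01669])-s['position'][:2])@jx)
ims=[]
for n,(y,x) in(('scene',(190,275)),('side',(205,290))):
    f=grab(n); ims.append(cv2.resize(f['img'][y:y+120,x:x+80],None,fx=5,fy=5,interpolation=cv2.INTER_CUBIC))
cv2.imwrite('pics/pull.png',np.clip(np.hstack(ims)[...,::-1]*1.3,0,255))
cv2.imwrite('pics/s4.png',load('scene')['img'][...,::-1])
E
```

```text
12.675 [0.47015367 0.02764958 0.08465471] [ 7.54809109 -4.56157661  0.11228135] 0.01903593850330625 pulled mm 35.11059773686956[ WARN:0@1.760] global loadsave.cpp:1063 imwrite_ Unsupported depth image for selected encoder is fallbacked to CV_8U.
```

View pics/pull.png

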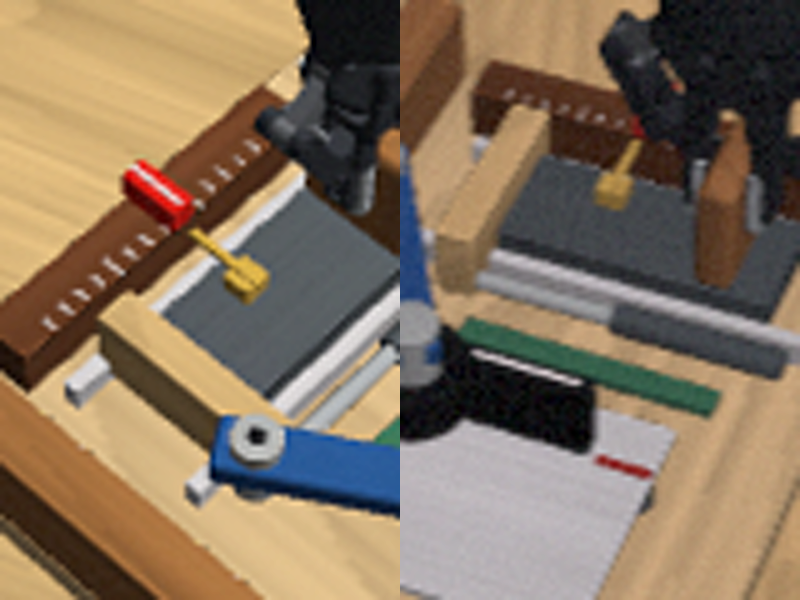

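Scene half: clip line (133,167)–(185,203), pointer tip about (192,232); lever still on the red line in the side half. Measuring what's left.

```bash
cat > rem.py <<'E'
from h import *
yaw=np.radians(-18.1); jx=np.array([np.cos(yaw),np.sin(yaw)]); jy=np.array([-jx[1],jx[0]])
f=load('scene'); im=f['img'].astype(float); r,g,b=im[...,0],im[...,1],im[...,2]
U,V=np.meshgrid(np.arange(640),np.arange(480))
def pts(mask,wt,h):
    v,u=np.nonzero(mask); P=np.array([atz(f,x,y,h)[:2] for x,y in zip(u,v)]); return np.c_[P@jx,P@jy]*1e3,wt[mask]
# shaft: yellow; clip line: bright spot within red clip
box=(U>296)&(U<318)&(V>218)&(V<236)
red=(r>110)&(g<75)&(b<75)
clipbox=cv2.dilate((red&(U>295)&(U<318)&(V>216)&(V<240)).astype('uint8'),np.ones((3,3)))>0
line=clipbox&(g>75)&(abs(g-b)<30)&(r>130)
yel=(U>310)&(U<328)&(V>233)&(V<252)&(r-b>80)&(r>110)
for k,m,h in(('clip line',line,.0645),('yellow',yel,.0525)):
    P,w=pts(m,g,h); o=np.argsort(P[:,1]); print(k,len(P)); print(np.c_[P[o],np.round(w[o])].round(1).tolist())
E
python3 rem.py
```

```text
clip line 20
[[500.7, 90.9, 150.0], [499.2, 92.5, 153.0], [501.1, 94.4, 107.0], [499.6, 96.0, 158.0], [501.6, 97.9, 107.0], [500.1, 99.5, 171.0], [498.6, 101.1, 117.0], [500.5, 103.0, 134.0], [499.0, 104.5, 117.0], [501.0, 106.4, 137.0], [499.5, 108.0, 159.0], [498.0, 109.6, 76.0], [501.4, 109.9, 114.0], [499.9, 111.5, 167.0], [501.9, 113.3, 88.0], [500.4, 114.9, 167.0], [498.9, 116.5, 118.0], [500.8, 118.3, 135.0], [499.3, 119.9, 103.0], [494.8, 124.7, 135.0]]
yellow 49
[[501.0, 121.5, 17.0], [501.9, 128.4, 111.0], [500.4, 130.0, 142.0], [502.3, 131.8, 108.0], [500.8, 133.4, 139.0], [499.3, 135.0, 123.0], [502.8, 135.2, 103.0], [501.3, 136.8, 139.0], [499.8, 138.4, 139.0], [501.7, 140.2, 137.0], [500.2, 141.8, 139.0], [502.1, 143.6, 119.0], [500.6, 145.2, 139.0], [502.6, 147.0, 100.0], [501.1, 148.6, 137.0], [503.0, 150.4, 104.0], [501.5, 152.0, 142.0], [500.0, 153.5, 141.0], [503.4, 153.7, 96.0], [498.5, 155.1, 142.0], [501.9, 155.3, 120.0], [505.4, 155.5, 132.0], [508.8, 155.7, 106.0], [497.0, 156.7, 137.0], [500.5, 156.9, 139.0], [507.3, 157.3, 142.0], [499.0, 158.5, 140.0], [502.4, 158.7, 120.0], [505.8, 158.9, 135.0], [497.5, 160.1, 138.0], [500.9, 160.3, 139.0], [504.3, 160.5, 113.0], [507.7, 160.6, 142.0], [496.0, 161.7, 135.0], [499.4, 161.9, 139.0], [502.8, 162.0, 120.0], [506.2, 162.2, 139.0], [497.9, 163.4, 139.0], [501.3, 163.6, 140.0], [504.7, 163.8, 131.0], [508.1, 164.0, 124.0], [496.4, 165.0, 137.0], [499.8, 165.2, 140.0], [503.2, 165.4, 101.0], [506.6, 165.6, 140.0], [498.3, 166.8, 136.0], [501.8, 167.0, 137.0], [505.2, 167.1, 120.0], [500.3, 168.5, 99.0]]
```

Remaining is about 1.3 mm by scene camera and 1.4 mm by TCP travel. Pulling a bit more.

>>> {"method": "carry_out", "body": {"series": [{"x": 0,"y": 0,"z": -0.0013,"twist": 0},{"x": 0,"y": 0,"z": 0,"twist": 0},{"x": 0,"y": 0,"z": 0,"twist": 0},{"x": 0,"y": 0,"z": 0,"twist": 0},{"x": 0,"y": 0,"z": 0,"twist": 0}]}}

```text
t: 13.4
position: [0.4691, 0.028, 0.0847]
ee_rot: [0.699, 0.113, 0.697, -0.113]
contact_force: [6.8, -5.3, -0.9]
grip_width: 0.0196
```

```bash
python3 - <<'E'
from h import *
f=grab('scene'); grab('side'); s=manip.state()
cv2.imwrite('pics/s5.png',np.clip(1.3*cv2.resize(f['img'][195:345,265:465],None,fx=4,fy=4,interpolation=cv2.INTER_CUBIC)[...,::-1],0,255).astype('uint8'))
import rem
L,w=rem.pts(rem.line,rem.g,.0645); k=L[:,1]<121; print('clip',np.average(L[k,0],weights=w[k]-70))
Y,w=rem.pts(rem.yel,rem.g,.0525); k=(Y[:,1]>127)&(Y[:,1]<153); print('ptr',np.average(Y[k,0],weights=w[k]-70))
print(s['t'],s['position'],s['contact_force'],s['grip_width'],'pulled',1e3*(np.array([.50351,.01669])-s['position'][:2])@rem.jx)
E
```

```text
clip line 19
[[500.7, 90.9, 149.0], [499.2, 92.5, 153.0], [501.1, 94.4, 108.0], [499.6, 96.0, 157.0], [501.6, 97.9, 108.0], [500.1, 99.5, 170.0], [498.6, 101.1, 116.0], [500.5, 103.0, 134.0], [499.0, 104.5, 118.0], [501.0, 106.4, 137.0], [499.5, 108.0, 159.0], [501.4, 109.9, 114.0], [499.9, 111.5, 168.0], [501.9, 113.3, 89.0], [500.4, 114.9, 167.0], [498.9, 116.5, 119.0], [500.8, 118.3, 135.0], [499.3, 119.9, 102.0], [494.8, 124.7, 135.0]]
yellow 51
[[501.0, 121.5, 17.0], [498.4, 128.1, 92.0], [500.4, 130.0, 148.0], [498.9, 131.6, 138.0], [500.8, 133.4, 124.0], [499.3, 135.0, 142.0], [497.8, 136.6, 145.0], [501.3, 136.8, 101.0], [499.8, 138.4, 138.0], [498.3, 140.0, 141.0], [501.7, 140.2, 97.0], [500.2, 141.8, 137.0], [498.7, 143.4, 140.0], [500.6, 145.2, 120.0], [499.1, 146.8, 134.0], [501.1, 148.6, 123.0], [499.6, 150.2, 138.0], [498.1, 151.8, 122.0], [501.5, 152.0, 104.0], [500.0, 153.5, 141.0], [495.1, 154.9, 137.0], [498.5, 155.1, 140.0], [501.9, 155.3, 102.0], [505.4, 155.5, 142.0], [497.0, 156.7, 139.0], [500.5, 156.9, 139.0], [503.9, 157.1, 135.0], [507.3, 157.3, 105.0], [495.5, 158.3, 136.0], [499.0, 158.5, 140.0], [502.4, 158.7, 113.0], [505.8, 158.9, 141.0], [497.5, 160.1, 139.0], [500.9, 160.3, 119.0], [504.3, 160.5, 132.0], [507.7, 160.6, 105.0], [496.0, 161.7, 139.0], [499.4, 161.9, 139.0], [506.2, 162.2, 142.0], [494.5, 163.3, 133.0], [497.9, 163.4, 140.0], [501.3, 163.6, 102.0], [504.7, 163.8, 137.0], [496.4, 165.0, 141.0], [499.8, 165.2, 142.0], [503.2, 165.4, 116.0], [506.6, 165.6, 143.0], [498.3, 166.8, 137.0], [501.8, 167.0, 114.0], [505.2, 167.1, 122.0], [500.3, 168.5, 101.0]]
clip 500.09840609887294
ptr 499.58095550849964
13.5 [0.46904434 0.02804724 0.08465564] [ 7.47175999 -4.30395271 -1.00346731] 0.019374306365393706 pulled 36.28858102850854
```

View pics/s5.png

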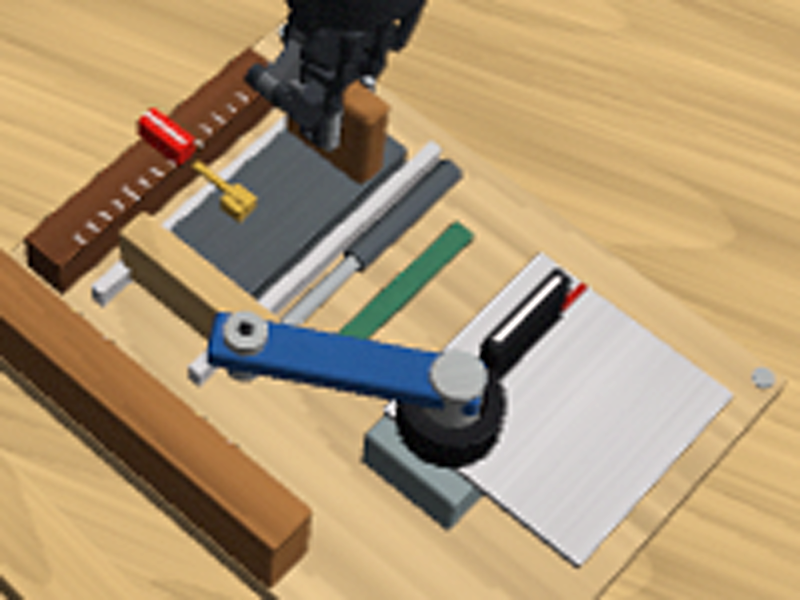

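The pointer is level with the white line: the scene camera puts it 0.5 mm past, TCP travel 0.2 mm short. The lever is still on the red line and pencil and rail haven't moved. Handing in.

```bash
python3 -c "
from workcell import manip
s=manip.state(); print(s['t'],s['position'],s['grip_width']); print(manip.close_job())"
```

```text
13.5 [0.46904434 0.02804724 0.08465564] 0.019374306365393706
the job is handed in; nothing more can be done
None
```

I locked the ring first, then pulled the spring jaw open to the marker clip, and handed the job in at 13.5 s with the gripper still holding the handle.

- **Lock ring:** I swung the lever about 49° onto the red line. A wrist-camera fit after release put the lever within 0.2° and 0.1 mm of the line. In the last scene picture it was still on it.
- **Jaw:** it was pulled about 36.3 mm and held at a 70 N grip setting. The two last checks differ slightly: the scene camera puts the pointer about 0.5 mm past the white line, and arm travel puts it about 0.2 mm short. I took that as level.
- **Other things:** the pencil and rail looked untouched in the last picture. I didn't recheck the mallet, driver, glue or tin, but the arm passed near none of them at low height.
- **Failures along the way:** the first set of moves was refused because each row needs all four keys; nothing moved. One early fit of the lever stripe read 165°, which I judged contaminated. A row-by-row refit gave 162.0° against 161.8° for the red line.

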